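# Griddle shut-down: release the gas cartridge, then take the plate temperature

### The arm

A 6-joint arm with a two-finger parallel gripper is mounted at the origin on a cart in front of the work surface, level with it; the furniture and walls round the work are solid. World frame = base frame: x ahead of the robot, y to its left, z up, the work surface at z = 0. Lengths are in m, angles in rad, forces in N, time in s.
With the tool pointing down it reaches from about 0.35 to 0.8 m from the base axis. Payload 7.3 kg.
Tool frame: the origin (TCP) lies between the finger pads; the fingertips stand 25 mm ahead of it and the grasp point (between the pads) lies 6 mm ahead of it (r.tip_extent is the distance from the TCP to the fingertips, in m); z points along the fingers, y is the direction in which the jaws open and shut (so a half turn about z gives the same grasp; the last joint's range is limited). The gripper opens to 85 mm and grips with 20 to 120 N. Pads are 22 mm wide; open, the fingers measure 114 mm over their backs; the gripper's body (76 mm by 85 mm) begins 54 mm behind the grasp point. The pads swing forward as they close: fully open they stand 13 mm farther back than shut.
Start: joints at [-1.311, 0.342, 1.524, -0, 1.275, -0.146], TCP at [0.207, -0.482, 0.256] pointing down, gripper open.
Joint ranges: [-2.53, 2.53], [-0.77, 2.02], [0.04, 2.7], [-1, 4.14], [0.28, 2.66], [-3.11, 3.11]. Speed limits (rad/s): [2.57, 2.57, 3.14, 3.14, 3.14, 3.14].

### API

Orientations are given as a unit quaternion [x, y, z, w].
In Python, from workcell import r, command_gripper, optics gives the robot as it stands. The module is installed in compiled form; this text tells all that it offers. Calls block until the motion is done:
- r.reach(position, orientation): joint-space move of the TCP to a pose.
- r.move_straight(position, orientation=None, speed=0.15, max_force=None): straight line of the TCP; orientation=None keeps the orientation; speed is the mean speed in m/s. With max_force (N) it stops when the force on the tool has changed by that much, and returns True; else False.
- r.movej(angles): joint-space move.
- command_gripper(opening, force=None): finger opening in m; force is the grip in N (None keeps the last); returns when the fingers have stopped.
- r.hold(seconds).
- r.solve_ik(position, orientation): joint angles nearest the present ones, or None.
- r.read_state(): the state.
- optics.get_image(name): name is "side" or "top"; returns (picture, depth): 480x640x3 uint8, red, green, blue; 480x640 float32, m along the optical axis (not along the pixel's ray), 0 where there is no reading.
- optics.camera_model(name): a dict with "K" (3x3 intrinsics, pixels), "R" (3x3) and "t" (3): a world point X has camera coordinates R X + t. Camera axes: x right, y down, z forward; pixel columns grow to the right and rows downward; lengths in m; the calibration is good to about 2 mm. A picture is of the moment at which its call begins. camera_model takes no time and is no camera call.
A pose or a line that the arm cannot do raises r.PlanningError and nothing moves.
- r.finish_job(): hands the job in, once; it reports no verdict.
The state is a dict: "time_s": time; "joint_positions": joint angles; "dq": joint speeds; "tau": joint torques, N m; "eef_pos": TCP position; "eef_rot": TCP orientation; "contact_force": force on the tool from outside, world axes, zero at the start; "torque": the same for the moment, N m; "grip_width": finger opening in m.
Only numpy, scipy, OpenCV 4.12 (cv2) and the standard library are available. Lean on these libraries where they do the work, as an engineer would, in place of code of your own. Each camera call takes 0.05 s, during which the arm holds its last target.

### The job

Shut the table-top gas griddle down: first raise the small cartridge lever on the front of its regulator head fully, so that the gas cartridge is drawn off and stays off. Then take the contact thermometer out of its stand and hold its sprung foot inside the ring marked on the griddle plate, square to the sloping plate and pressed gently so that the foot is about half sunk. Finish while still holding it there; the plate may be hot, so touch it with nothing but the thermometer, and leave the crockery and cutlery around undisturbed.

Things in the scene. Friction and masses are not known exactly. Their poses are not given: they have to be found in the camera images.
- griddle: Table-top gas griddle, 225 mm deep (x) by 330 wide (y), fixed; origin on the worktop under its middle, x to its back, y to its left. Left two thirds: the plate. Right: an open bay with an aluminium gas cartridge lying front to back, and before it the regulator head, a grey box 68 mm high, front face at x = -0.098, with a round black flame knob (leave alone) and, right of it, the cartridge lever.
- cartridge_lever (a joint): Cartridge lever: 0 = level, pointing forward (cartridge locked on); 0.95 rad = raised to its stop, tab up and forward (cartridge drawn back 10 mm, released). Starts near 0, turns with friction (about 2 N at the tab), stays where it is left. Hinge axis: the griddle's y axis through (-0.097, -0.132, 0.050) in the griddle's frame.
- lever_tab (a point): Middle of the black tab at the lever's free end, 36 mm from the hinge axis. Tab: 22 mm long (along the lever, x), 14 wide (y), 10 thick (z), its underside 45 mm above the worktop at the start, free on both sides; the nearest thing is the flame knob (26 mm across, standing 14 mm out of the head), 24 mm to the left of the tab's left side.
- griddle_plate: Dark steel griddle plate, 210 mm by 206 mm, sloping 12 degrees down towards the griddle's front so that fat drains; origin at the middle of its flat upper face, 88 mm above the worktop; z = normal of the plate (outward), y across, x up the slope. A rim 6 to 10 mm high runs round it; a small drip drawer stands out below its front edge. Rigid, fixed.
- plate_mark (a point): Centre of the ring marked on the plate (bright thin ring of 34 mm diameter), on the plate's upper face in its middle; axes as the plate's.
- thermometer_stand: Heavy round steel stand, fixed: base 82 mm across, upright tube 33 mm outside, 22 mm bore, rim 86 mm above the worktop; origin at the middle of its underside. The thermometer's stem hangs loosely in the tube and the thermometer's collar rests on the rim. Wall cupboards hang over the back of the worktop (beyond about x = 0.6, from 0.46 m up).
- thermometer: Loose contact thermometer, 158 mm long, 0.14 kg, upright in the stand. Origin on its long axis at the underside of its round collar (36 mm across, 10 high). z points from foot to handle end. The white flat-sided handle, 28 mm (x; dark display on the -x side) by 22 mm (y), reaches from z = 0.008 to 0.092; the stem, 9 to 12 mm thick, down to z = -0.054, the sprung foot to z = -0.066.
- thermometer_grip (a point): Middle of the handle's grip, on the axis at z = 0.052 of the thermometer, axes as the thermometer's; take it across its 22 mm (y) sides.
- foot_face (a point): Centre of the flat round face (14 mm across) of the thermometer's sprung copper foot, at the lower end of the thermometer; axes as the thermometer's.
- thermometer_foot (a joint): How far the foot has sunk against its spring: 0 = fully out, 0.008 m = fully in. The spring begins to give at about 1 N; fully in takes about 3.9 N (350 N/m).
- mug: Bystander: clear glass mug, 103x136x88 mm, loose, origin at its underside.
- smoke_cup: Bystander: smoked-glass cup, 136x163x74 mm, loose, origin at its underside.
- shaker: Bystander: small glass shaker with a metal top, 44 mm across, 90 mm high, loose, origin at its underside.
- teaspoon: Bystander: teaspoon 132 mm long, loose on the worktop.
- cakefork: Bystander: cake fork 146 mm long, loose on the worktop.

How it is judged:
By the outcome, as a careful person would: the job done as asked, in the order asked, and still so for the second after the job is handed in, while the arm keeps its last pose, push and grip.
It also fails if it takes over 59 s, if anything falls off the work surface, if the arm or the gripper's body presses on something with over 40 N, if the wrist force passes 120 N, or if a joint passes its speed limit or range.

## Working session

There is one attempt and no reset: what is moved stays moved. The work goes in short steps, each a Python script; the robot and the scene stay as the last script left them, time stands still between calls to the robot, and variables do not carry over. Pictures are saved under pics/ and viewed, and the job is handed in when it is done.

```bash
mkdir -p pics; ls; python3 - <<'E'
from workcell import r, optics
import cv2, numpy as np
for n in ["side","top"]:
    im,d=optics.get_image(n); cv2.imwrite(f"pics/{n}0.png",im[:,:,::-1]); np.save(f"pics/{n}0.npy",d)
    m=optics.camera_model(n); print(n,m, "cam pos",-m["R"].T@m["t"])
print(r.read_state(), r.tip_extent)
E
```

```text
pics
side {'K': array([[620.74709932,   0.        , 319.33087535],
       [  0.        , 620.74709932, 240.98737814],
       [  0.        ,   0.        ,   1.        ]]), 'R': array([[ 0.6917524 , -0.72209446,  0.00762969],
       [-0.34346133, -0.33828644, -0.87612591],
       [ 0.63522668,  0.6034417 , -0.48202198]]), 't': array([-0.35307733,  0.30248679,  1.52102488])} cam pos [-0.61806098 -1.07047784  1.0008778 ]
top {'K': array([[546.2490514 ,   0.        , 318.08763681],
       [  0.        , 546.2490514 , 234.23610436],
       [  0.        ,   0.        ,   1.        ]]), 'R': array([[-0.27242437, -0.96215411,  0.00666577],
       [-0.90559524,  0.2540573 , -0.33963531],
       [ 0.32508802, -0.09856143, -0.94053358]]), 't': array([0.15757387, 0.50496769, 1.45040796])} cam pos [0.02871304 0.1662739  1.5346119 ]
{'time_s': 0.1, 'joint_positions': array([-1.31103480e+00,  3.42650251e-01,  1.52494297e+00, -3.84854853e-05,
        1.27543127e+00, -1.46006625e-01]), 'dq': array([-0.00051461, -0.00186885, -0.00122694,  0.00060734, -0.00067624,
        0.00070713]), 'tau': array([ 2.84851012e-03, -4.34444225e+01, -2.46490645e+01, -1.32028113e-04,
        4.64154786e-03, -2.23700260e-05]), 'eef_pos': array([ 0.20714879, -0.48203148,  0.2556894 ]), 'eef_rot': array([ 9.79488142e-01,  2.01500537e-01, -5.90733164e-05, -7.13714005e-04]), 'contact_force': array([ 0.05209194,  1.17195642, -0.28293797]), 'torque': array([ 0.04940323, -0.00724031,  0.02814729]), 'grip_width': 0.08546255812421968} 0.025
```

View pics/side0.png

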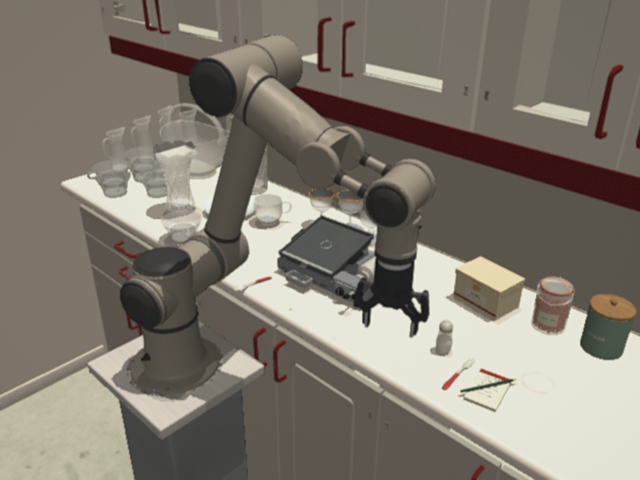

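View pics/top0.png

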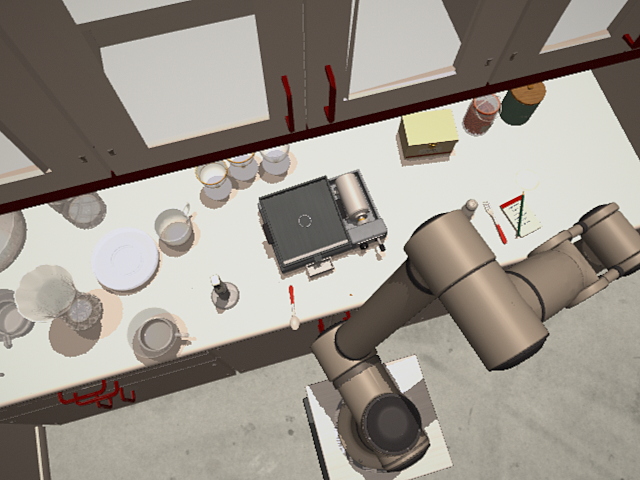

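Top view: the griddle plate ring is at (305,221), the regulator and lever near (370,245), the thermometer stand at (224,293), and the mug or cup near (157,335). In the side view the arm hides the stand. Next I'll enlarge crops.

```bash
cat > h.py <<'E'
import numpy as np, cv2
from workcell import r, optics, command_gripper
def crop(im,x0,y0,w,h,s,name):
    c=cv2.resize(im[y0:y0+h,x0:x0+w],None,fx=s,fy=s,interpolation=cv2.INTER_CUBIC)
    cv2.imwrite(name,c)
def ray(n,u,v):
    m=optics.camera_model(n); d=m["R"].T@np.linalg.solve(m["K"],[u,v,1.]); c=-m["R"].T@m["t"]; return c,d
def at_z(n,u,v,z):
    c,d=ray(n,u,v); return c+d*(z-c[2])/d[2]
def at_depth(n,u,v,D):
    c,d=ray(n,u,v); return c+d*D
def proj(n,X):
    m=optics.camera_model(n); p=m["K"]@(m["R"]@np.asarray(X)+m["t"]); return p[:2]/p[2]
E
python3 - <<'E'
from h import *
t=cv2.imread("pics/top0.png"); s=cv2.imread("pics/side0.png")
crop(t,250,165,145,115,5.5,"pics/t_grid.png")
crop(t,195,265,60,50,12,"pics/t_stand.png")
crop(s,265,205,130,115,5.5,"pics/s_grid.png")
E
```

```text
(no output)
```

View pics/t_grid.png

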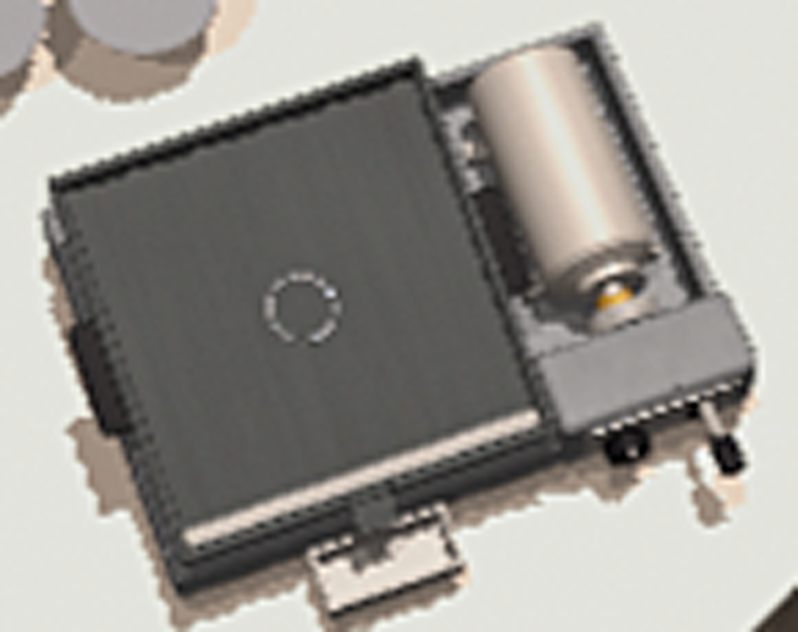

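View pics/t_stand.png

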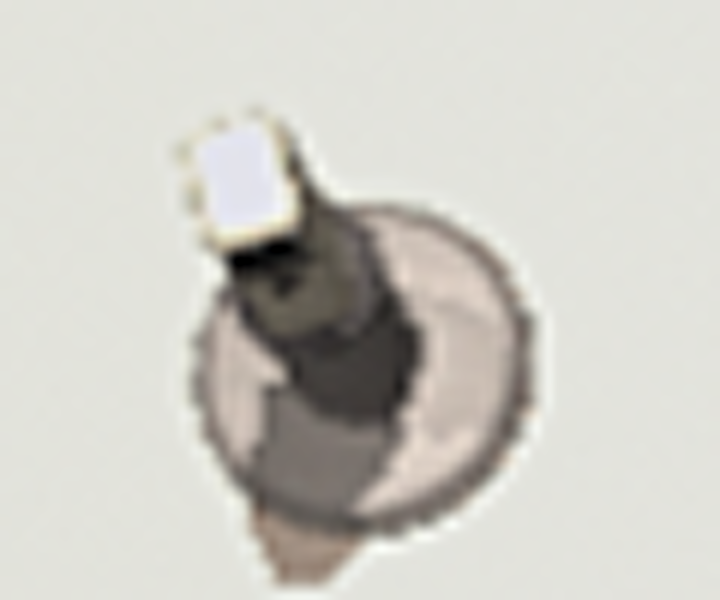

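View pics/s_grid.png

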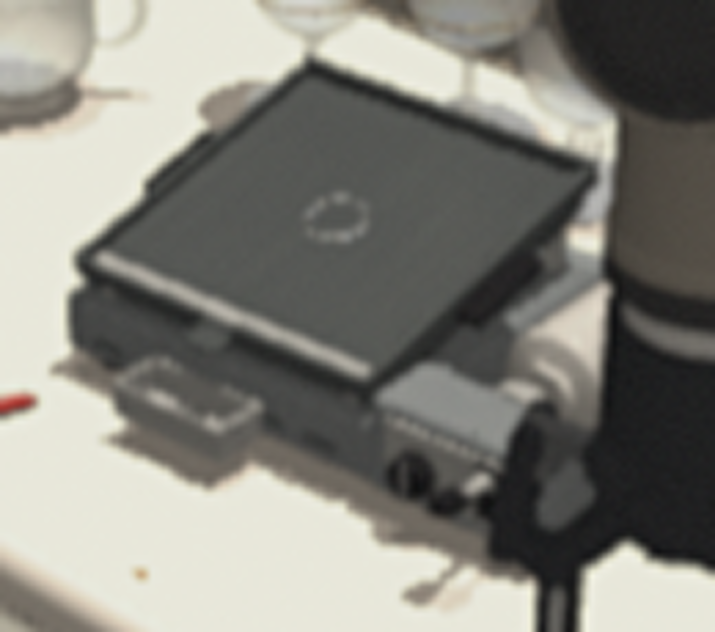

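Ring: top (305.1,220.8), side (326.1,244.8). Handle top: about (215.3,280.2). Base centre: about (225.2,295.8). Lever tab: about (382,247.5). Now I'll triangulate and fit the griddle yaw.

```bash
python3 - <<'E'
from h import *
def tri(ut,us):
    c1,d1=ray("top",*ut);c2,d2=ray("side",*us)
    A=np.c_[d1,-d2];s=np.linalg.lstsq(A,c2-c1,rcond=None)[0]
    p,q=c1+d1*s[0],c2+d2*s[1]; return (p+q)/2,np.linalg.norm(p-q)
D=np.load("pics/top0.npy")
print("ring tri",tri((305.1,220.8),(326.1,244.8)),at_z("top",305.1,220.8,.088),at_z("side",326.1,244.8,.088))
T=lambda x,y:(250+x/5.5,165+y/5.5)
S=lambda x,y:(265+x/5.5,205+y/5.5)
for n,(x,y) in dict(FR=(752,368),FL=(565,432),BL=(540,355),BR=(722,297)).items():
    print("head",n,at_z("top",*T(x,y),.068))
print("tab far end",at_z("top",*T(735,468),.052), "tab mid",at_z("top",*T(727,453),.055))
# plate-plane fit from depth
from numpy.linalg import svd
pts=[]
for v in range(195,255):
    for u in range(270,335):
        pts.append(at_depth("top",u,v,D[v,u]))
pts=np.array(pts); 
c=at_z("top",305.1,220.8,.088)
k=np.linalg.norm(pts[:,:2]-c[:2],axis=1)<.07; P=pts[k]
P=P[np.abs(P[:,2]-np.median(P[:,2]))<.03]
m=P.mean(0); n=svd(P-m)[2][2]; n*=np.sign(n[2]); print("normal",n,"tilt",np.degrees(np.arccos(n[2])),"yaw(+x up slope)",np.degrees(np.arctan2(-n[1],-n[0])),"z at ring",m[2]-(n[:2]@(c-m)[:2])/n[2],"rms",np.std((P-m)@n))
# plate corners
for nme,(x,y) in dict(BL=(52,183),BR=(420,62)).items():
    print("plate",nme,at_z("top",*T(x,y),.088+.103*np.sin(.21)+.01))
print("plate FL/FR",at_z("top",*T(185,535),.072),at_z("top",*T(538,413),.072))
Q=lambda x,y:(195+x/12,265+y/12)
print("base",at_z("top",*Q(363,370),.004))
print("handle top",at_z("top",*Q(243,182),.178))
for x,y in [(188,152),(266,108),(300,218),(220,252)]: print(" hc",at_z("top",*Q(x,y),.178))
for x,y in [(243,182),(363,480),(450,380)]:
    u,v=Q(x,y); print("depth pt",at_depth("top",u,v,D[int(round(v)),int(round(u))]))
E
```

```text
ring tri (array([0.57784389, 0.03872123, 0.09022341]), np.float64(0.0021438672096255515)) [0.57772997 0.03914502 0.088     ] [0.58206397 0.04128363 0.088     ]
head FR [ 0.48939139 -0.17846725  0.068     ]
head FL [ 0.48204552 -0.07443332  0.068     ]
head BL [ 0.52609501 -0.07431529  0.068     ]
head BR [ 0.53136094 -0.17573582  0.068     ]
tab far end [ 0.44419919 -0.15636239  0.052     ] tab mid [ 0.45228227 -0.15426035  0.055     ]Traceback (most recent call last):
  File "<stdin>", line 18, in <module>
  File "h.py", line 11, in at_depth
    c,d=ray(n,u,v); return c+d*D
        ~~~^^^^^^^
  File "h.py", line 7, in ray
    m=optics.camera_model(n); d=m["R"].T@np.linalg.solve(m["K"],[u,v,1.]); c=-m["R"].T@m["t"]; return c,d
ValueError: time passes only in moves, steps and waits
```

```bash
python3 - <<'E'
s=open('h.py').read()
s=s.replace('def ray(','CM={n:optics.camera_model(n) for n in ("side","top")}\ndef ray(').replace('m=optics.camera_model(n)','m=CM[n]')
open('h.py','w').write(s)
E
python3 - <<'E'
from h import *
D=np.load("pics/top0.npy")
T=lambda x,y:(250+x/5.5,165+y/5.5)
from numpy.linalg import svd
pts=np.array([at_depth("top",u,v,D[v,u]) for v in range(195,255) for u in range(270,335)])
c=at_z("top",305.1,220.8,.088)
k=np.linalg.norm(pts[:,:2]-c[:2],axis=1)<.07; P=pts[k]
P=P[np.abs(P[:,2]-np.median(P[:,2]))<.03]
m=P.mean(0); n=svd(P-m)[2][2]; n*=np.sign(n[2]); print("normal",n,"tilt",np.degrees(np.arccos(n[2])),"yaw(+x up slope)",np.degrees(np.arctan2(-n[1],-n[0])),"z at ring",m[2]-(n[:2]@(c-m)[:2])/n[2],"rms",np.std((P-m)@n))
for nme,(x,y) in dict(BL=(52,183),BR=(420,62)).items():
    print("plate",nme,at_z("top",*T(x,y),.088+.103*np.sin(.21)+.01))
print("plate FL/FR",at_z("top",*T(185,535),.072),at_z("top",*T(538,413),.072))
Q=lambda x,y:(195+x/12,265+y/12)
print("base",at_z("top",*Q(363,370),.004))
print("handle top",at_z("top",*Q(243,182),.178))
for x,y in [(188,152),(266,108),(300,218),(220,252)]: print(" hc",at_z("top",*Q(x,y),.178))
for x,y in [(243,182),(363,480),(450,380)]:
    u,v=Q(x,y); print("depth pt",at_depth("top",u,v,D[int(round(v)),int(round(u))]))
E
```

```text
normal [-0.20981762 -0.01468008  0.97763033] tilt 12.141723738875832 yaw(+x up slope) 4.002228957279679 z at ring 0.08733360585589228 rms 0.003284257825046398
plate BL [0.66622119 0.14777409 0.11947137]
plate BR [ 0.68129544 -0.0529416   0.11947137]
plate FL/FR [0.48012277 0.12836532 0.072     ] [ 0.49447851 -0.06339793  0.072     ]
base [0.44928598 0.31248344 0.004     ]
handle top [0.44845468 0.31158529 0.178     ]
 hc [0.45810793 0.32148602 0.178     ]
 hc [0.46313832 0.30340079 0.178     ]
 hc [0.43742819 0.30158692 0.178     ]
 hc [0.43474325 0.31952169 0.178     ]
depth pt [0.44817865 0.31148973 0.17889216]
depth pt [0.4218334  0.31771075 0.00951594]
depth pt [0.43934328 0.29248625 0.01125852]
```

```bash
cat >> h.py <<'E'
from scipy.spatial.transform import Rotation as Ro
PSI=0.073
gx=np.array([np.cos(PSI),np.sin(PSI),0]); gy=np.array([-np.sin(PSI),np.cos(PSI),0]); gz=np.array([0,0,1.])
def quat(zt,yt):
    zt=np.asarray(zt,float)/np.linalg.norm(zt); yt=yt-zt*(yt@zt); yt/=np.linalg.norm(yt)
    return Ro.from_matrix(np.c_[np.cross(yt,zt),yt,zt]).as_quat()
def tool_pitch(a,yt):  # a>0: fingers point forward (+gx)
    return quat(np.sin(a)*gx-np.cos(a)*gz, yt)
E
python3 - <<'E'
from h import *
hinge=np.array([.4523,-.1543,.05])+.036*gx; hinge[2]=.05
for sg in (-1,1):
  for off in (0,.25,.5,.8):
    out=[]
    for th in np.linspace(0,.95,5):
        a=off-th*1.0
        p=hinge+.036*(-np.cos(th)*gx+np.sin(th)*gz)
        q=tool_pitch(a,sg*gy); zt=Ro.from_quat(q).apply([0,0,1])
        s=r.solve_ik(p-.006*zt,q); out.append(None if s is None else np.round(s,2).tolist())
    print(sg,off,out[0],out[2],out[-1])
for sg in (-1,1):
    q=tool_pitch(0,sg*gy); print("therm",sg,r.solve_ik([.4488,.312,.144],q),r.solve_ik([.4488,.312,.26],q))
    q=tool_pitch(.209,sg*gy);print("plate",sg,r.solve_ik([.555,.039,.21],q))
# cup extents
print("cup",[np.round(at_z("top",*p,.07),3) for p in ((135,335),(180,335),(157,316),(157,358),(195,343))], "spoon",at_z("top",294,322,0),at_z("top",292,288,0))
E
```

```text
-1 0 [-0.49, 0.53, 1.89, -0.0, 0.72, 1.01] [-0.37, 0.73, 1.52, -0.2, 1.34, 1.22] [-0.3, 0.99, 1.16, -0.31, 1.89, 1.25]
-1 0.25 [-0.58, 0.47, 2.07, 0.37, 0.43, 0.59] [-0.42, 0.6, 1.7, -0.12, 1.04, 1.15] [-0.32, 0.85, 1.32, -0.25, 1.63, 1.25]
-1 0.5 [-0.7, 0.47, 2.25, 1.43, 0.35, -0.56] [-0.49, 0.5, 1.89, 0.02, 0.74, 0.99] [-0.36, 0.71, 1.5, -0.19, 1.35, 1.22]
-1 0.8 [-0.87, 0.61, 2.42, 2.1, 0.74, -1.44] [-0.61, 0.43, 2.1, 0.54, 0.41, 0.41] [-0.43, 0.56, 1.72, -0.09, 1.0, 1.12]
1 0 [-0.49, 0.53, 1.89, -0.0, 0.72, -2.13] [-0.37, 0.73, 1.52, -0.2, 1.34, -1.92] [-0.3, 0.99, 1.16, -0.31, 1.89, -1.89]
1 0.25 [-0.58, 0.47, 2.07, 0.37, 0.43, -2.56] [-0.42, 0.6, 1.7, -0.12, 1.04, -1.99] [-0.32, 0.85, 1.32, -0.25, 1.63, -1.9]
1 0.5 [-0.7, 0.47, 2.25, 1.43, 0.35, 2.58] [-0.49, 0.5, 1.89, 0.02, 0.74, -2.15] [-0.36, 0.71, 1.5, -0.19, 1.35, -1.93]
1 0.8 [-0.87, 0.61, 2.42, 2.1, 0.74, 1.7] [-0.61, 0.43, 2.1, 0.54, 0.41, -2.73] [-0.43, 0.56, 1.72, -0.09, 1.0, -2.02]
therm -1 [ 4.67254815e-01  4.94536935e-01  1.61925278e+00 -4.44089210e-16
  1.02780294e+00  1.96505114e+00] [ 4.67254815e-01  3.78860370e-01  1.45808299e+00 -4.44089210e-16
  1.30464929e+00  1.96505114e+00]
plate -1 [-0.08467575  0.34135383  1.68158279  0.04119474  0.91258596  1.39128916]
therm 1 [ 4.67254815e-01  4.94536935e-01  1.61925278e+00 -4.44089210e-16
  1.02780294e+00 -1.17654151e+00] [ 4.67254815e-01  3.78860370e-01  1.45808299e+00 -4.44089210e-16
  1.30464929e+00 -1.17654151e+00]
plate 1 [-0.08467575  0.34135383  1.68158279  0.04119474  0.91258596 -1.7503035 ]
cup [array([0.392, 0.561, 0.07 ]), array([0.359, 0.445, 0.07 ]), array([0.427, 0.495, 0.07 ]), array([0.316, 0.515, 0.07 ]), array([0.328, 0.411, 0.07 ])] spoon [0.32410819 0.14266203 0.        ] [0.42086581 0.12279133 0.        ]
```

```bash
python3 - <<'E'
from h import *
tab=np.array([.4523,-.1543,.05])
q=tool_pitch(.15,-gy); zt=Ro.from_quat(q).apply([0,0,1])
r.reach(tab-.11*zt,q)
command_gripper(.03,30)
for n in ["side","top"]:
    im,d=optics.get_image(n); cv2.imwrite(f"pics/{n}1.png",im[:,:,::-1])
    if n=="side": crop(im[:,:,::-1],290,200,130,105,6,"pics/s1c.png")
print(r.read_state()["time_s"],r.read_state()["grip_width"])
E
```

```text
2.2917 0.029974508155795943
```

View pics/s1c.png

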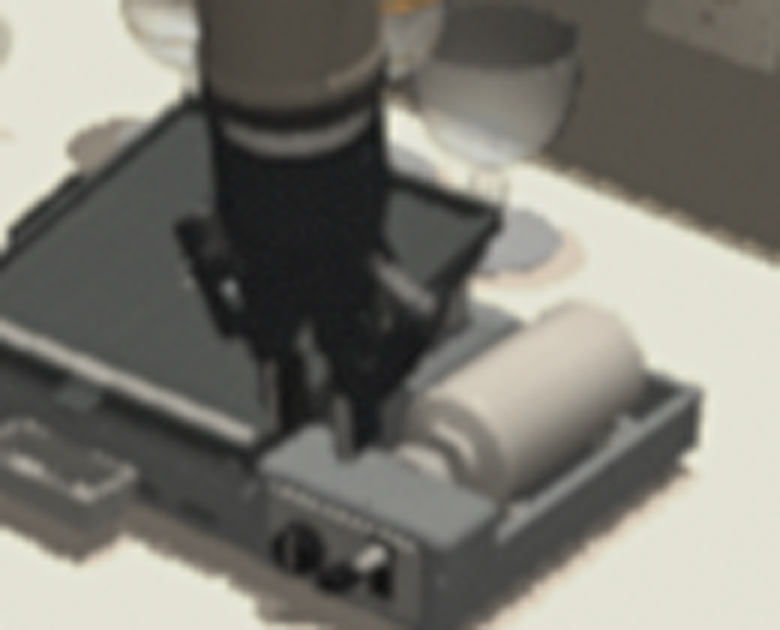

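View pics/top1.png

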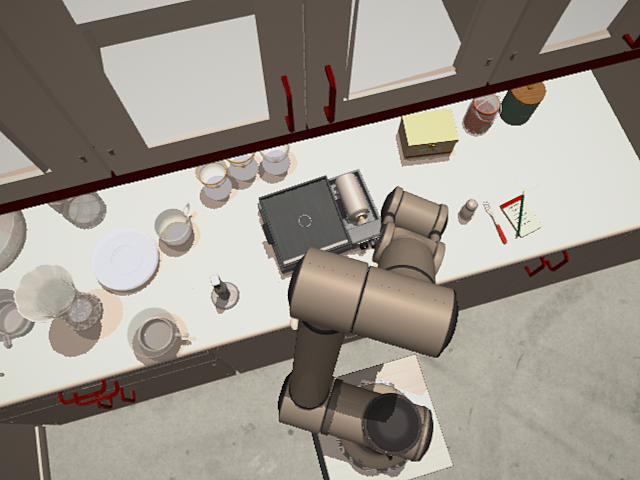

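```bash
python3 - <<'E'
from h import *
im=cv2.imread("pics/side1.png"); crop(im,328,275,40,30,20,"pics/s1d.png")
for nm,(dx,dy,z) in dict(tab=(0,0,.055),tabend=(-.011,0,.055),tabbot=(-.011,0,.045),hinge=(.036,0,.05),right=(0,-.007,.055),left=(0,.007,.055)).items():
    X=np.array([.4523,-.1543,0])+dx*gx+dy*gy; X[2]=z
    p=proj("side",X); print(nm,np.round((p-[328,275]+.5)*20-.5), np.round((proj("top",X)-[250,165])*5.5))
E
```

```text
tab [363. 440.] [727. 453.]
tabend [313. 475.] [735. 472.]
tabbot [311. 536.] [733. 478.]
hinge [520. 359.] [700. 395.]
right [404. 459.] [740. 449.]
left [322. 422.] [715. 457.]
```

View pics/s1d.png

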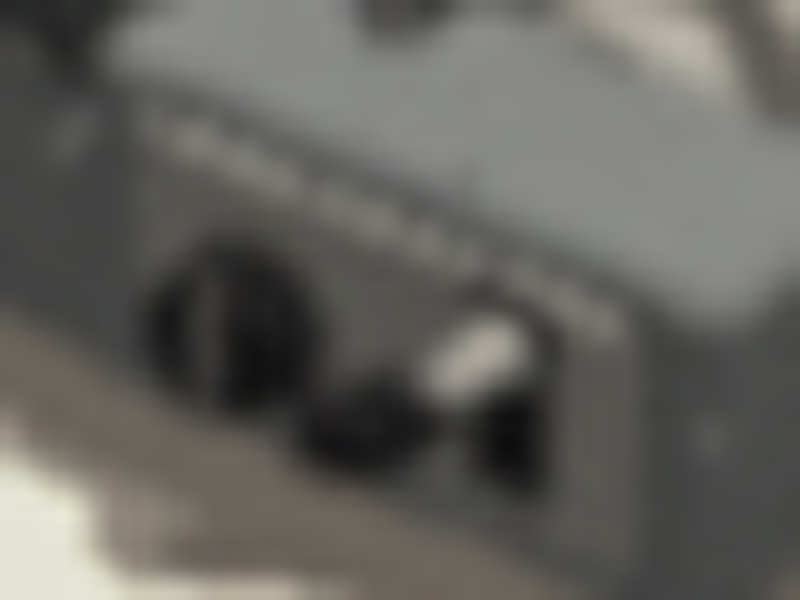

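Side crop: the tab is centred at about (346,296) full-frame, about 2 px above the prediction. That fits the same roughly 4 mm x offset between cameras that I saw for the ring, so I'll take the average: tab ≈ (0.4545, -0.153). Descending to grip it.

```bash
python3 - <<'E'
from h import *
tab=np.array([.4545,-.1530,.050])
q=tool_pitch(.15,-gy); zt=Ro.from_quat(q).apply([0,0,1])
r.move_straight(tab-.06*zt,q,speed=.15)
print("hit",r.move_straight(tab-.006*zt,q,speed=.05,max_force=6))
s=r.read_state();print(s["eef_pos"],s["contact_force"],s["time_s"])
for n in ["side","top"]:
    im,d=optics.get_image(n)
    if n=="side": crop(im[:,:,::-1],310,240,65,60,10,"pics/s2c.png")
    else: crop(im[:,:,::-1],330,190,80,75,8,"pics/t2c.png")
E
```

```text
hit False
[ 0.45376234 -0.15314225  0.05619268] [-0.96812665 -0.2010976  -0.30625645] 4.0083
```

View pics/s2c.png

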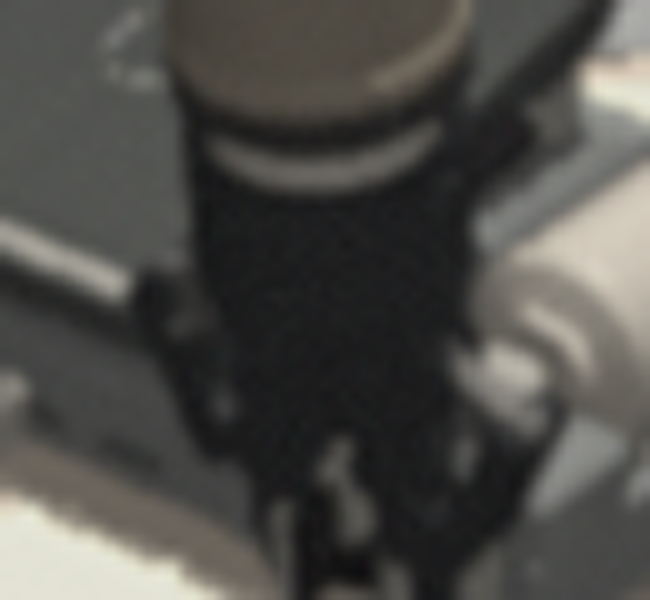

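View pics/t2c.png

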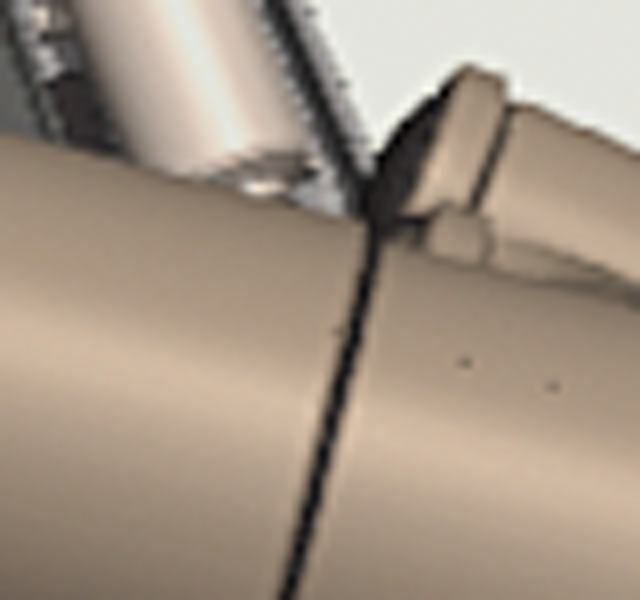

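The side crop shows the tab between the two fingers, around (345,297) full-frame. The arm blocks the top view. Closing the gripper now.

```bash
python3 - <<'E'
from h import *
command_gripper(.0,30)
s=r.read_state();print(s["eef_pos"],s["contact_force"],s["torque"],s["grip_width"],s["time_s"])
im,d=optics.get_image("side"); crop(im[:,:,::-1],310,260,65,60,10,"pics/s3c.png")
E
```

```text
[ 0.45376654 -0.15452418  0.05632363] [-3.53917251 -9.15320992  1.16317054] [-1.17524848  0.62147275 -0.15227387] 0.013445539886097445 4.3833
```

View pics/s3c.png

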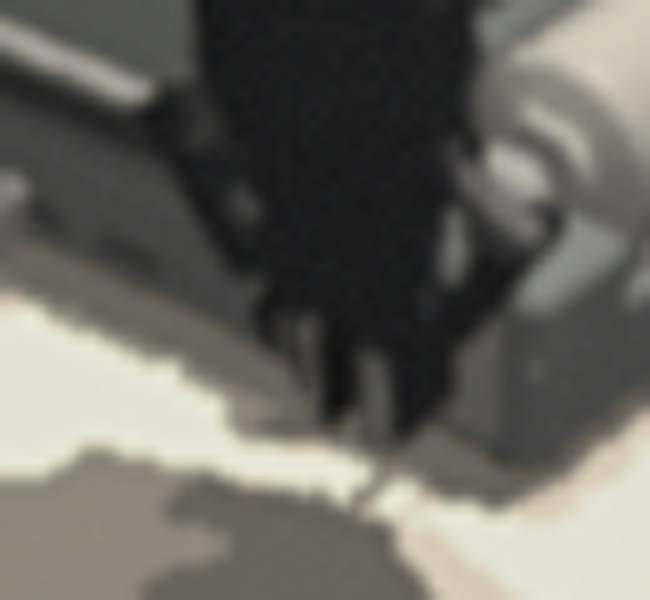

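```bash
python3 - <<'E'
from h import *
tab=np.array([.4545,-.1530,.050])-.0025*gy
H=tab+.036*gx
def pose(th,a,R=.036):
    q=tool_pitch(a,-gy); zt=Ro.from_quat(q).apply([0,0,1])
    return H+R*(-np.cos(th)*gx+np.sin(th)*gz)-.006*zt,q
p,q=pose(0,.15); r.move_straight(p,q,speed=.03)
s=r.read_state();print("relief",s["eef_pos"],s["contact_force"],s["grip_width"])
for th in np.linspace(0,1.0,8)[1:]:
    p,q=pose(th,.15-.45*th)
    h=r.move_straight(p,q,speed=.04,max_force=25)
    s=r.read_state();print(round(th,2),h,np.round(s["eef_pos"]-p,4),np.round(s["contact_force"],1),round(s["grip_width"],4),round(s["time_s"],2))
    if h: break
im,d=optics.get_image("side"); crop(im[:,:,::-1],310,230,75,70,9,"pics/s4c.png")
E
```

```text
relief [ 0.45359112 -0.15496089  0.05610902] [-0.94883058  3.4631369   3.60497385] 0.013307440874143052
0.14 False [-0.0003  0.0005 -0.0003] [-1.2  3.4  1. ] 0.0131 4.97
0.29 False [-0.0006  0.0005 -0.0005] [-2.5  2.8 -0. ] 0.0136 5.25
0.43 False [-0.0008  0.0005 -0.0005] [-3.5  3.9  0.3] 0.0138 5.53
0.57 False [-0.0009  0.0005 -0.0005] [-3.9  2.5  0.1] 0.0132 5.82
0.71 False [-0.0011  0.0005 -0.0006] [-4.3  2.6  0.7] 0.0134 6.1
0.86 False [-0.0012  0.0005 -0.0005] [-5.5  2.8  0.5] 0.0137 6.38
1.0 False [-0.0014  0.0005 -0.0005] [-6.1  3.1  1.5] 0.0131 6.67
```

View pics/s4c.png

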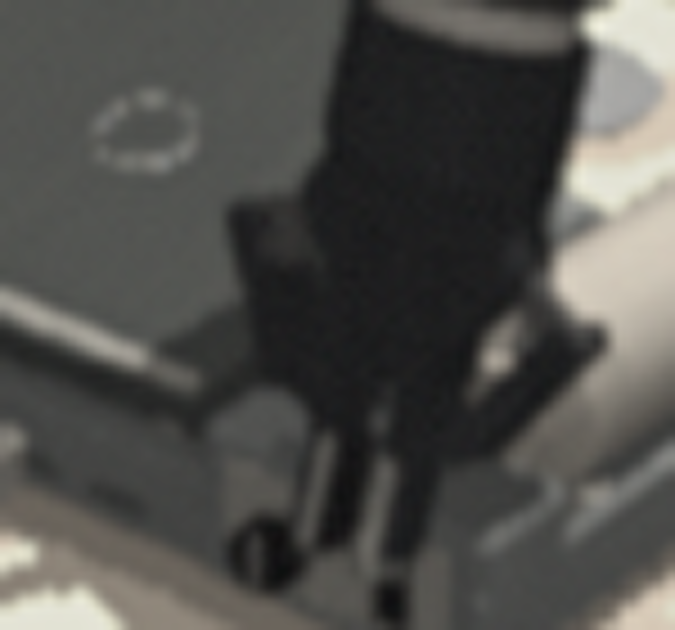

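```bash
python3 - <<'E'
from h import *
s=r.read_state(); th=.95
t=np.sin(th)*gx+np.cos(th)*gz
q=tool_pitch(.15-.45,-gy)
for k in range(4):
    s=r.read_state(); p=np.array(s["eef_pos"])+.0025*t+ (.001 if k==0 else 0)*t
    h=r.move_straight(p,q,speed=.03,max_force=15)
    s=r.read_state();print(h,np.round(s["eef_pos"],4),np.round(s["contact_force"],1),"along",round(float(np.array(s["contact_force"])@t),1),round(s["grip_width"],4),round(s["time_s"],2))
    if abs(np.array(s["contact_force"])@t)>14:break
im,d=optics.get_image("side"); crop(im[:,:,::-1],310,230,75,70,9,"pics/s5c.png")
E
```

```text
False [ 0.4722 -0.1534  0.086 ] [-7.5 -1.  -7.6] along -10.6 0.0136 6.97
False [ 0.4722 -0.1534  0.086 ] [-7.3 -1.5 -7.8] along -10.5 0.013 7.22
False [ 0.4722 -0.1534  0.086 ] [-7.5 -1.3 -8.9] along -11.3 0.0129 7.47
False [ 0.4722 -0.1534  0.0861] [-7.8 -1.7 -8.6] along -11.5 0.0134 7.72
```

View pics/s5c.png

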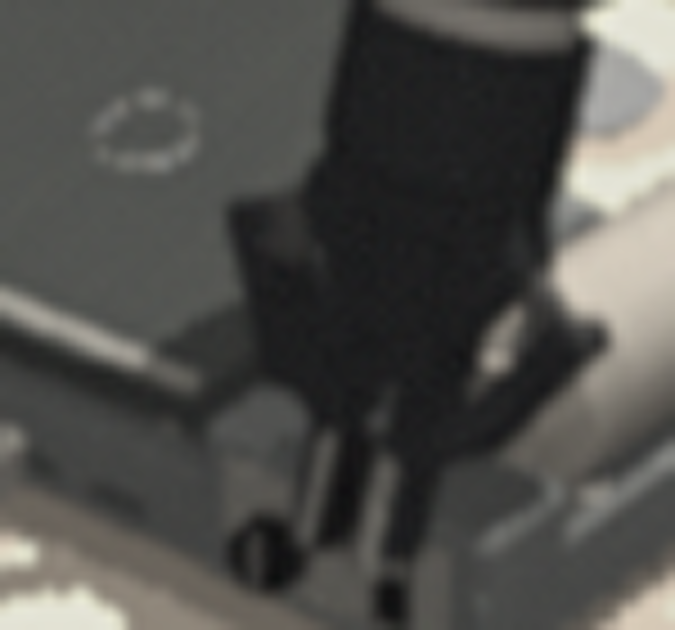

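Resistance is now firm at about 11 N along the tangent with no further travel, so the lever is at its stop. Releasing, backing off and looking.

```bash
python3 - <<'E'
from h import *
command_gripper(.034,30)
s=r.read_state(); q=tool_pitch(-.3,-gy); zt=Ro.from_quat(q).apply([0,0,1])
r.move_straight(np.array(s["eef_pos"])-.07*zt,q,speed=.12)
q2=tool_pitch(0,-gy)
r.reach([.43,.1,.27],q2)
command_gripper(.06,30)
for n in ["side","top"]:
    im,d=optics.get_image(n); cv2.imwrite(f"pics/{n}6.png",im[:,:,::-1])
    if n=="side": crop(im[:,:,::-1],320,235,75,75,8,"pics/s6c.png")
    else: crop(im[:,:,::-1],330,190,80,75,8,"pics/t6c.png")
print(r.read_state()["time_s"])
E
```

```text
10.4167
```

View pics/s6c.png

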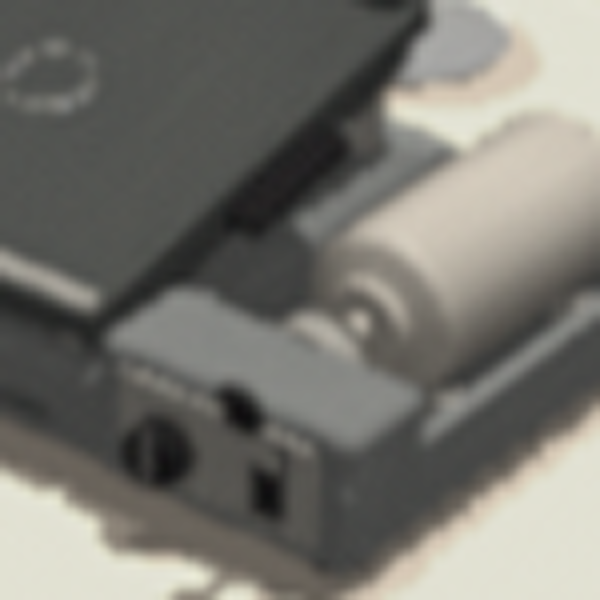

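View pics/t6c.png

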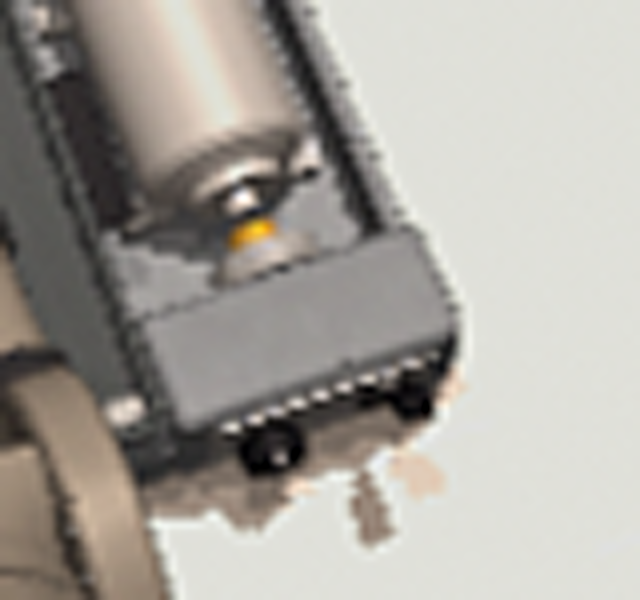

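View pics/side6.png

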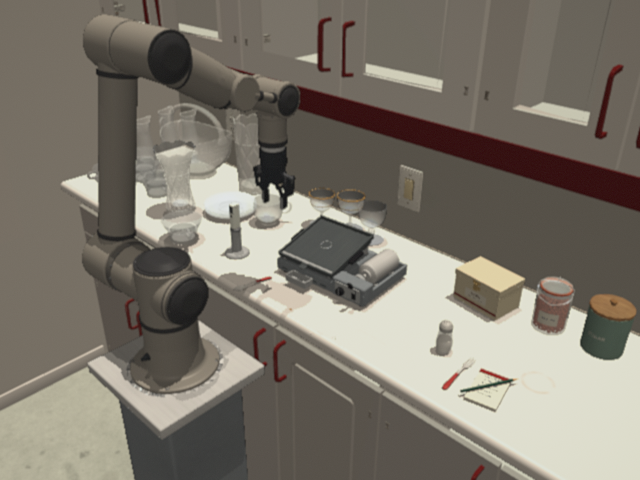

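Lever tab is up at the head's top edge (side about (350,285.6)) and the cartridge is drawn back: the top crop shows the orange valve exposed behind the head. The stand is now visible in the side view at (237,240). Zooming in on it.

```bash
python3 - <<'E'
from h import *
im=cv2.imread("pics/side6.png"); crop(im,210,195,55,70,8.5,"pics/s6d.png")
H=np.array([.454,-.155,.05])+.036*gx
for th in (.75,.85,.95): print(th,proj("side",H+.036*(-np.cos(th)*gx+np.sin(th)*gz)),proj("top",H+.036*(-np.cos(th)*gx+np.sin(th)*gz)))
print("obs top",330+412/8,190+395/8)
E
```

```text
0.75 [348.63900998 288.8867468 ] [381.75597827 241.50919126]
0.85 [349.2419307  287.71438748] [381.51326364 240.40775768]
0.95 [349.89408005 286.58993465] [381.22721913 239.26120155]
obs top 381.5 239.375
```

View pics/s6d.png

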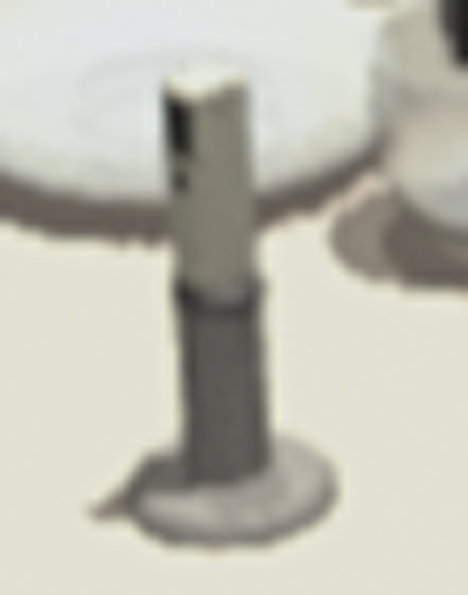

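```bash
python3 - <<'E'
from h import *
im=cv2.imread("pics/side6.png"); crop(im,224,198,22,32,18,"pics/s6e.png")
im2=cv2.imread("pics/top6.png"); crop(im2,203,268,36,30,18,"pics/t6e.png")
a=cv2.imread("pics/s6e.png");b=cv2.imread("pics/t6e.png")
H=max(a.shape[0],b.shape[0]); c=np.zeros((H,min(800,a.shape[1]+b.shape[1]),3),np.uint8)
c[:a.shape[0],:a.shape[1]]=a; w=c.shape[1]-a.shape[1]; c[:b.shape[0],a.shape[1]:]=b[:,:w]; cv2.imwrite("pics/h6.png",c); print(a.shape,b.shape)
E
```

```text
(576, 396, 3) (540, 648, 3)
```

View pics/h6.png

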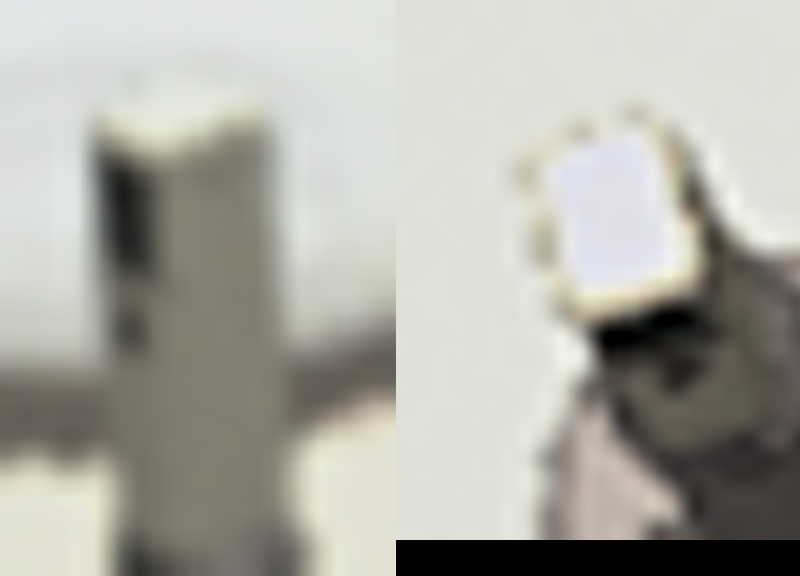

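```bash
python3 - <<'E'
from h import *
def tri(ut,us):
    c1,d1=ray("top",*ut);c2,d2=ray("side",*us)
    A=np.c_[d1,-d2];s=np.linalg.lstsq(A,c2-c1,rcond=None)[0]
    p,q=c1+d1*s[0],c2+d2*s[1]; return (p+q)/2,np.linalg.norm(p-q)
print(tri((214.75,280.4),(234.2,204.0)),at_z("top",214.75,280.4,.178),at_z("side",234.2,204,.178))
# stand: base ellipse side crop(8.5): x 128..335,y 440..545
print("base side",at_z("side",210+231/8.5,195+493/8.5,.006),"top",at_z("top",225.25,295.8,.006))
print("collar side",at_z("side",210+221/8.5,195+288/8.5,.091))
E
```

```text
(array([0.45101236, 0.31159829, 0.17714437]), np.float64(0.005732877149300893)) [0.44819714 0.31294543 0.178     ] [0.45301666 0.30962065 0.178     ]
base side [0.45052303 0.30739111 0.006     ] top [0.44883151 0.3122713  0.006     ]
collar side [0.45408635 0.31002464 0.091     ]
```

```bash
python3 - <<'E'
from h import *
q=quat([0,0,-1.],-np.array([0.035,1,0]))
g=np.array([.4505,.311,.144])
r.reach(g+[0,0,.10],q)
s=r.read_state();print(s["contact_force"])
print("hit",r.move_straight(g,q,speed=.1,max_force=8))
s=r.read_state();print(s["eef_pos"],s["contact_force"],s["time_s"])
im,d=optics.get_image("side"); crop(im[:,:,::-1],205,170,65,90,6.5,"pics/s7c.png")
command_gripper(.0,30)
s=r.read_state();print(s["eef_pos"],s["contact_force"],s["torque"],s["grip_width"],s["time_s"])
im,d=optics.get_image("side"); crop(im[:,:,::-1],205,170,65,90,6.5,"pics/s7d.png")
a=np.hstack([cv2.imread("pics/s7c.png"),cv2.imread("pics/s7d.png")]);cv2.imwrite("pics/s7.png",a[:, :800])
E
```

```text
[0.21837561 0.07657384 0.73231323]
hit False
[0.4508939  0.31113562 0.14465423] [-0.30659286 -0.72010994 -0.13392713] 12.425
[0.45062315 0.31105503 0.14435015] [ 0.45175098 -0.44711352  2.77479351] [-0.08790927  0.07555576  0.00348173] 0.021829421444030595 12.9
```

View pics/s7.png

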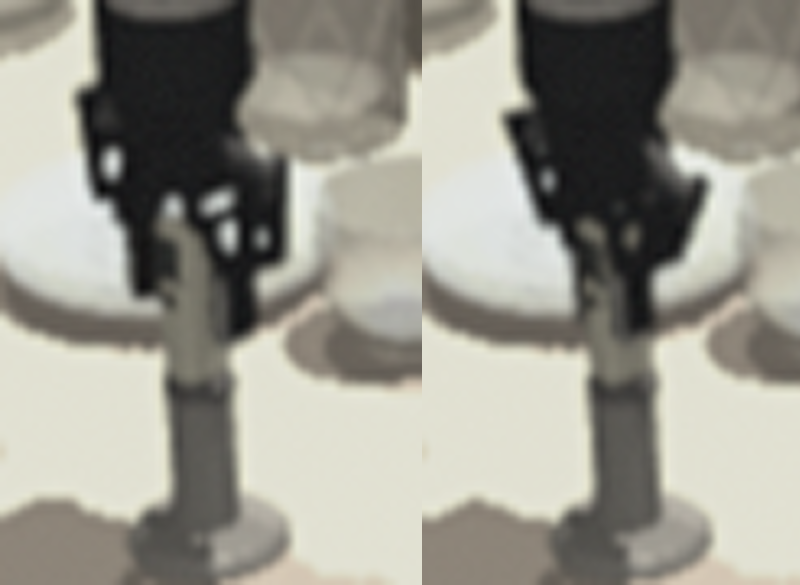

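```bash
cat >> h.py <<'E'
TI=np.radians(12.)
n=-np.sin(TI)*gx+np.cos(TI)*gz
QP=quat(-n,-gy)
L=.1244
RING=np.array([.580,.040,.088])
E
python3 - <<'E'
from h import *
s=r.read_state(); p=np.array(s["eef_pos"])
command_gripper(.0,50)
s=r.read_state(); print(s["eef_pos"],s["grip_width"])
r.move_straight(p+[0,0,.13],speed=.12)
s=r.read_state(); print(s["eef_pos"],s["contact_force"],s["grip_width"])
r.move_straight(RING+n*(L+.06),QP,speed=.15)
r.move_straight(RING+n*(L+.025),QP,speed=.08)
r.hold(.5)
s=r.read_state(); print(s["eef_pos"],s["contact_force"],s["grip_width"],s["time_s"])
R=Ro.from_quat(s["eef_rot"]); zt=R.apply([0,0,1]); F=np.array(s["eef_pos"])+L*zt; print("foot",F,"above plate",(F-RING)@n,"tilt err",np.degrees(np.arccos(-zt@n)))
for nm in ["side","top"]:
    im,d=optics.get_image(nm); cv2.imwrite(f"pics/{nm}8.png",im[:,:,::-1]); print(nm,"foot",proj(nm,F),"ring",proj(nm,RING))
    u,v=proj(nm,RING).astype(int); crop(im[:,:,::-1],u-35,v-45,70,60,9,f"pics/{nm}8c.png")
E
```

```text
[0.45062288 0.31107535 0.14435043] 0.02129478496331555
[0.4502894  0.31085732 0.27342833] [ 0.14221554  0.03159535 -1.15807783] 0.021767630074273604
[0.54903754 0.03770814 0.2342692 ] [ 0.42090803 -0.95235336 -1.5045225 ] 0.02171591523052347 17.5583
foot [0.57485986 0.03959012 0.1125933 ] above plate 0.025127940359065383 tilt err 0.012861503372501125
side foot [324.96854906 238.64794879] ring [325.94139134 245.18347284]
top foot [305.08011043 218.570824  ] ring [304.59835802 220.15866902]
```

View pics/side8c.png

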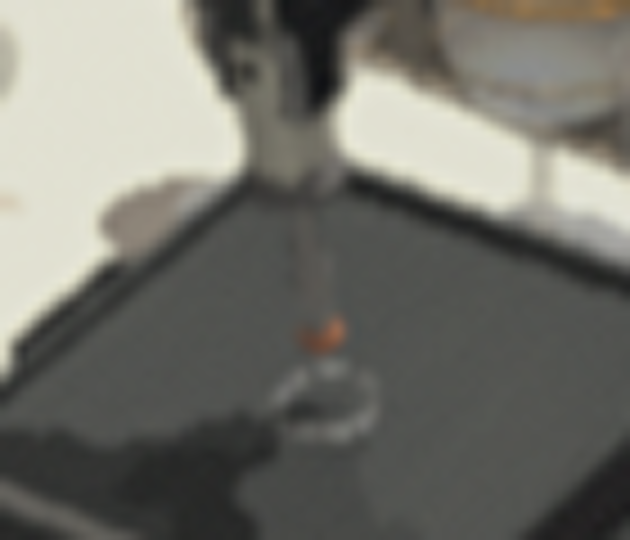

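View pics/top8c.png

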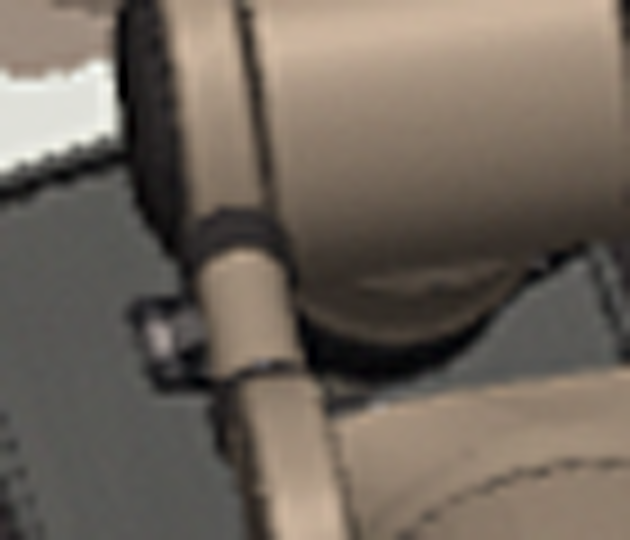

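Side view: the foot face is at (325.9,238.9) and the ring centre at (326.1,244.8). That leaves the foot about 2–4 mm short of the ring centre in +y after descent. I'll shift the target slightly, then lower it while watching the force along the normal.

```bash
sed -i 's/^RING=.*/RING=np.array([.5807,.0420,.088])/' h.py; python3 - <<'E'
from h import *
def fn(k=8):
    a=[];e=[]
    for _ in range(k):
        r.hold(.04); s=r.read_state(); a.append(np.array(s["contact_force"])@n); e.append((np.array(s["eef_pos"])+L*Ro.from_quat(s["eef_rot"]).apply([0,0,1])-RING)@n)
    return np.mean(a),np.std(a),np.mean(e)
r.move_straight(RING+n*(L+.006),QP,speed=.05); r.hold(.3)
b,sd,e=fn(12); print("base",b,sd,e)
for h in (.002,0,-.001,-.002,-.003):
    hit=r.move_straight(RING+n*(L+h),QP,speed=.02,max_force=6); r.hold(.1)
    f,sd,e=fn(10); print(h,hit,"F %.2f sd %.2f foot_h %.4f"%(f-b,sd,e))
    if hit: break
print(r.read_state()["time_s"])
E
```

```text
base -1.1982921555931034 0.4396808771685247 0.006086192039796739
0.002 False F -0.19 sd 0.40 foot_h 0.0020
0 False F 1.05 sd 0.57 foot_h 0.0001
-0.001 False F 1.25 sd 0.45 foot_h -0.0010
-0.002 False F 1.89 sd 0.45 foot_h -0.0020
-0.003 False F 2.04 sd 0.44 foot_h -0.0030
22.925
```

```bash
python3 - <<'E'
from h import *
b=-1.198
hit=r.move_straight(RING+n*(L-.004),QP,speed=.02,max_force=6); r.hold(.3)
a=[]
for _ in range(40):
    r.hold(.04); s=r.read_state(); a.append(np.array(s["contact_force"])@n)
R=Ro.from_quat(s["eef_rot"]); zt=R.apply([0,0,1]); F=np.array(s["eef_pos"])+L*zt
print(hit,"F",np.mean(a)-b,np.std(a)/40**.5,"h",(F-RING)@n,"tilt",np.degrees(np.arccos(-zt@n)),s["grip_width"],s["time_s"])
for nm in ["side","top"]:
    im,d=optics.get_image(nm); cv2.imwrite(f"pics/{nm}9.png",im[:,:,::-1])
    if nm=="side": crop(im[:,:,::-1],300,215,50,40,16,"pics/side9c.png")
E
```

```text
False F 2.634176509221472 0.07361754133039765 h -0.004007433307346073 tilt 0.000844541394375101 0.021615064343171314 25.1417
```

View pics/side9c.png

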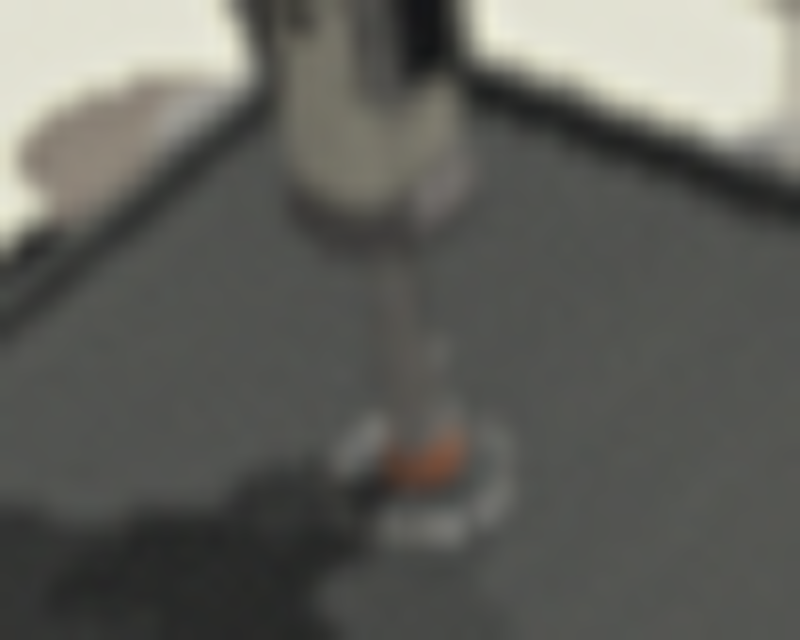

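View pics/side9.png

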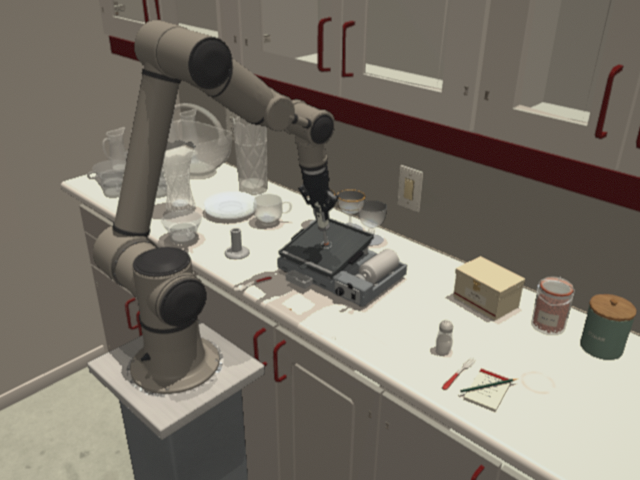

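View pics/top9.png

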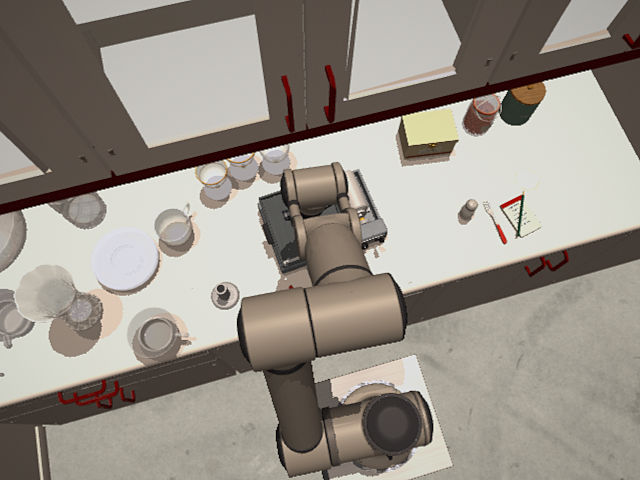

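The foot is centred in the ring: the face is at about (326.4,244.7), the ring centre at about (326.6,244.7). Force is 2.63 N, which is about a 4.4 mm sink. Last, I'll check that the stem's image direction is square to the plate and the lever is still up.

```bash
python3 - <<'E'
from h import *
for tx in (-4,0,4):
  ax=Ro.from_rotvec(gy*np.radians(tx)).apply(n)
  a=proj("side",RING+ax*.065);b=proj("side",RING+ax*.002); c=proj("side",RING+ax*.10)
  print(tx,"collar",np.round((a-[300,215]+.5)*16,0),"foot",np.round((b-[300,215]+.5)*16,0))
im=cv2.imread("pics/side9.png"); crop(im,300,175,80,130,4.5,"pics/side9d.png")
E
```

```text
-4 collar [361. 226.] foot [416. 478.]
0 collar [376. 212.] foot [417. 478.]
4 collar [391. 200.] foot [417. 477.]
```

View pics/side9d.png

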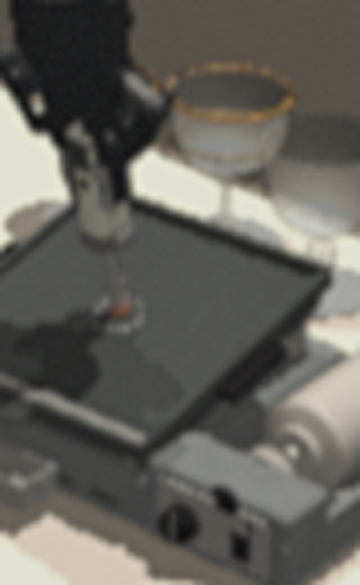

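Stem direction matches the plate normal: collar-to-foot offset is -41 px in the crop against -41 predicted. The lever is still up. Handing in.

```bash
python3 - <<'E'
from h import *
print(r.read_state()["time_s"]); r.finish_job()
E
```

```text
25.2417
the job is handed in; nothing more can be done
```

I raised the cartridge lever, took the thermometer out of its stand, and handed the job in at 25.2 s while still holding its foot in the ring on the plate. No verdict was reported.

- **Lever:** I gripped the tab and swung it up until it stopped firmly at about 11 N with no further travel. Pictures afterwards match 0.95 rad, with the cartridge drawn back. It was still up in the last picture before handing in.
- **Thermometer:** It is centred in the ring to about 1 px (roughly 3 mm) in the side view. The commanded tilt error is under 0.01°. The stem's direction in the picture agrees with the plate normal to about 2°.
- **Foot:** Geometry gives 4.0 mm sunk. The averaged force of 2.63 N suggests about 4.4 mm. Single force readings scatter by about 0.45 N, so I rely more on the geometry.
- **Surroundings:** Nothing around looked moved in the last pictures, as far as the arm let me see. In the last top view the arm covers most of the plate and part of the teaspoon.
- **Disagreements:** The two cameras differ by 4 to 6 mm on the same points, and I used averages. The tab was about 2 mm off my estimate, which gave a brief sideways force of about 9 N when gripping it. I moved the arm over, which cut that to about 3 N, before raising the lever.

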